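# Change over the bench suction

## Robot

A 6-joint arm with a two-finger parallel gripper is mounted at the origin on the work surface. World frame = base frame: x ahead of the robot, y to its left, z up, the work surface at z = 0. Lengths are in m, angles in rad, forces in N, time in s.
With the tool pointing down it reaches from about 0.25 to 0.775 m from the base axis. Payload 8.9 kg.
Tool frame: the origin (TCP) lies midway between the tips of the shut fingers; the grasp point (between the pads) lies 19 mm behind it; z points along the fingers, y is the line along which they close (so a half turn about z gives the same grasp; the last joint's range is limited). The gripper opens to 85 mm and grips with 20 to 120 N. Pads are 22 mm wide; open, the fingers measure 114 mm over their backs; the gripper's body (76 mm by 85 mm) begins 54 mm behind the grasp point. The pads swing forward as they close: fully open they stand 13 mm farther back than shut.
Start: joints at [-1.329, 0.291, -0.153, 1.127, 0, 1.431], TCP at [0.195, -0.487, 0.231] pointing down, gripper open.
Joint ranges: [-2.52, 2.52], [-0.91, 1.74], [-1.3, 1.37], [-1.96, 2.02], [-1.52, 1.47], [-3.14, 3.14]. Speed limits (rad/s): [2.22, 2.22, 2.79, 3.14, 3.14, 3.14].

## Interface

Orientations are given as a unit quaternion [x, y, z, w].
In Python, from station import goto, move_linear, movej, grip, wait, solve_ik, state, capture, PlanningError, finish_job, spot_in, silhouettes gives the robot as it stands. Calls block until the motion is done:
- goto(position, orientation): joint-space move of the TCP to a pose.
- move_linear(position, vel=0.15, frame=None, threshold=None): straight line of the TCP; frame=None keeps the orientation; vel is the mean speed in m/s. With threshold (N) it stops when the force on the tool has changed by that much, and returns True; else False.
- movej(angles): joint-space move.
- grip(opening, strength=None): finger opening in m; strength is the grip in N (None keeps the last); returns when the fingers have stopped.
- wait(seconds).
- solve_ik(position, orientation): joint angles nearest the present ones, or None.
- state(): the state.
- capture(name): name is "scene" or "top"; returns a dict with "pixels" (400x640x3 uint8, red, green, blue), "range_z" (400x640 float32, m along the optical axis (not along the pixel's ray), 0 where there is no reading), "fovy" (degrees; the focal length in pixels is half the picture's height over the tangent of half this angle, whatever the lens; pixels are square), "cx", "cy" (the principal point, pixels), "world_from_camera" (4x4, takes a point from camera to world coordinates). Camera axes: x right, y down, z forward; pixel columns grow to the right and rows downward; lengths in m; the calibration is good to about 2 mm. A picture is of the moment at which its call begins.
A pose or a line that the arm cannot do raises PlanningError and nothing moves.
- finish_job(): hands the job in; it is judged then, once.
Trained networks look in a picture, given as the dict that the camera call returned (one of the last four; its "shot" number tells which), for a name from the list of things; names that differ only in an ending like _2 or _b are one class to them, and where a whole thing is asked for, a point or a joint stands for the part that bears it (a point fixed in the world has none). Each returns a list of dicts, best first, with "score" (0 to 1); they miss things now and then, are a little off and sometimes report something else, mostly with a low value. They report only what shows in the picture. A call takes as long as a camera call.
- spot_in(picture, name): "location" ([x, y, z] in m, in world coordinates, good to about 4 mm: the middle of the surface that is visible of it).
- silhouettes(picture, name): "pixels" (400x640 bool, what is visible of it).
The state is a dict: "clock": time; "joint_positions": joint angles; "joint_velocities": joint speeds; "joint_torque": joint torques, N m; "eef_pos": TCP position; "tool_rot": TCP orientation; "contact_force": force on the tool from outside, world axes, zero at the start; "torque": the same for the moment, N m; "grip_width": finger opening in m; "gripper_force": force on a finger pad.
Only numpy, scipy, OpenCV 4.12 (cv2) and the standard library are available. Lean on these libraries where they do the work, as an engineer would, in place of code of your own. Each camera call takes 0.05 s, during which the arm holds its last target. There are 200 camera calls.

## Task

The grinding is done and fine trimming comes next. First push the knob of the suction valve with the wide funnel fully home; then pull the knob of the valve with the slim nozzle out to its half-way click, so that it stays there by itself when you let go. Leave the other things on the bench where they stand.

Things in the scene. Friction and masses are not known exactly. Their poses are not given: they have to be found in the camera images.
- funnel_valve: Suction valve with an upward aluminium funnel, 92 mm wide at its mouth, on its rear (local x +45 mm), rim 175 mm above the bench. Fixed block 140 (x) x 70 (y) mm, top at 85 mm, on a base plate 170 x 100 x 10 mm. Origin under its centre at bench level; local x points from the knob side (facing the robot) to the rear, z up. The knob pulls out along local -x.
- nozzle_valve: Suction valve with a slim tapering upright aluminium nozzle, 22 mm thick at its foot, 12 mm at its tip, on its rear (local x +45 mm), tip 185 mm above the bench. Fixed block 140 (x) x 70 (y) mm, top at 85 mm, on a base plate 170 x 100 x 10 mm. Origin under its centre at bench level; local x points from the knob side (facing the robot) to the rear, z up. The knob pulls out along local -x.
- funnel_knob (a joint): m: 0 = knob fully home, 0.056 = fully out at its stop; starts fully out. Snap-action slide like the nozzle valve's: let go, a spring of about 5 N runs it home or fully out, depending on the side of its half-way notch; in the notch (middle hidden at 0.014 to 0.042, new each time) it stays. Pushing it across the notch takes up to about 12 N.
- nozzle_knob (a joint): m: 0 = home (start), 0.056 = fully out. Let go, a 5 N spring runs it home or out; it stays only in one hidden notch, middle anywhere in 0.014 to 0.042, new each time, to be felt: pulling slowly, 6 N of resistance fades over 6 mm into 8 N pulling onward, flips at the middle to 12 N of resistance, which fades over 6 mm. Let go within 4 mm of the middle, it settles.
- funnel_knob_grip (a point): centre of the round black knob of the funnel valve, 55 mm above the bench: a drum 30 mm in diameter, 24 mm long, along the slide axis, on a 12 mm rod. Home, it is 110 mm before the block's centre (its rear 28 mm from the block's face). Moves with the knob; axes as the block's. Pinch it from above across the drum.
- nozzle_knob_grip (a point): centre of the round black knob of the nozzle valve, 55 mm above the bench: a drum 30 mm in diameter, 24 mm long, along the slide axis, on a 12 mm rod. Home, it is 110 mm before the block's centre (its rear 28 mm from the block's face). Moves with the knob; axes as the block's. Pinch it from above across the drum.
- denture_model: plaster block 56 x 62 mm with a denture on it, 42 mm tall, standing between the two valves; origin under its centre
- glass_bowl: small glass bowl, 72 mm across, 40 mm tall, standing between the valves; origin under its centre
- bur_block: wooden block 50 x 75 x 28 mm with four upright burs, 60 mm tall in all, at the left; origin under its centre
- polymer_jar: white jar 56 mm across, 75 mm tall, at the right; origin under its centre
- handpiece: dark straight handpiece 140 mm long, 28 mm high, lying on a small cradle nearest the robot; origin under its middle
- steel_flask: black flask 70 mm across, 200 mm tall, at the right; origin under its centre

How it is judged:
By the outcome, as a careful person would: the job done as asked, in the order asked, and still so for the second after the job is handed in, with the robot touching nothing.
It also fails if it takes over 54 s, if anything falls off the work surface, if the arm or the gripper's body presses on something with over 40 N, if the wrist force passes 120 N, or if a joint passes its speed limit or range.

## Working session

There is one attempt and no reset: what is moved stays moved. The work goes in short steps, each a Python script; the robot and the scene stay as the last script left them, time stands still between calls to the robot, and variables do not carry over. Pictures are saved under pics/ and viewed, at most 10 in all, crops included, and the job is handed in when it is done.

```bash
ls; mkdir -p pics
python3 - <<'E'
from station import *
import cv2,numpy as np
s=state();print(s)
for n in("scene","top"):
    c=capture(n);cv2.imwrite(f"pics/{n}0.png",c["pixels"][:,:,::-1])
    print(n,c["fovy"],c["cx"],c["cy"],c["world_from_camera"].tolist() if hasattr(c["world_from_camera"],'tolist') else c["world_from_camera"])
    for o in["funnel_valve","nozzle_valve","funnel_knob_grip","nozzle_knob_grip","steel_flask","handpiece","denture_model","glass_bowl","bur_block","polymer_jar"]:
        print(o,[(np.round(d["location"],3).tolist(),round(d["score"],2)) for d in spot_in(c,o)[:3]])
print(state()["clock"])
E
```

```text
pics
{'clock': 0.0, 'joint_positions': array([-1.32929294e+00,  2.91248270e-01, -1.54129505e-01,  1.12670436e+00,
        9.53709528e-08,  1.43147724e+00]), 'joint_velocities': array([ 3.61299254e-05, -9.07904008e-04,  3.68826783e-04, -1.03600885e-03,
        1.62788375e-03,  1.83477676e-04]), 'joint_torque': array([ 2.32100083e-04, -5.37145042e+01,  3.31369758e+01,  1.58772944e-02,
       -2.13176886e-04, -5.72369416e-06]), 'eef_pos': array([ 0.19502205, -0.48695892,  0.23074775]), 'tool_rot': array([ 9.81926283e-01,  1.89262680e-01, -3.27854007e-05, -6.42066818e-04]), 'contact_force': array([-0.68325612, -0.9052934 , -0.10965105]), 'torque': array([ 0.00239246, -0.01503181,  0.02260895]), 'gripper_force': 0.0, 'grip_width': 0.08566782182541217}
scene 47.92529241357107 316.62486628512147 204.52729526524513 [[0.16013244692523027, 0.7484666958607182, -0.6435489139366776, 1.4392328639564247], [0.9870127531484798, -0.12985397616773425, 0.09457150731424001, -0.14826403811480876], [-0.012783761731047606, -0.6503349522059908, -0.7595400090681433, 1.0829224584855277], [0.0, 0.0, 0.0, 1.0]]

[... 871 characters left out ...]
462990433925, 1.3060358751022632], [0.0, 0.0, 0.0, 1.0]]
funnel_valve [([0.709, 0.178, 0.085], 0.89), ([0.562, 0.226, 0.062], 0.36)]
nozzle_valve [([0.685, -0.144, 0.081], 0.62), ([0.438, 0.008, 0.025], 0.58)]
funnel_knob_grip [([0.564, 0.223, 0.062], 0.7)]
nozzle_knob_grip [([0.581, -0.174, 0.066], 0.49), ([0.603, -0.012, 0.021], 0.37)]
steel_flask [([0.643, -0.424, 0.129], 0.72)]
handpiece [([0.435, 0.01, 0.026], 0.78)]
denture_model [([0.582, -0.17, 0.064], 0.72), ([0.607, -0.013, 0.022], 0.57), ([0.645, -0.423, 0.132], 0.36)]
glass_bowl [([0.789, 0.017, 0.017], 0.88)]
bur_block [([0.387, 0.457, 0.029], 0.95)]
polymer_jar [([0.434, -0.405, 0.077], 0.7), ([0.585, -0.169, 0.067], 0.43)]
1.1
```

View pics/top0.png

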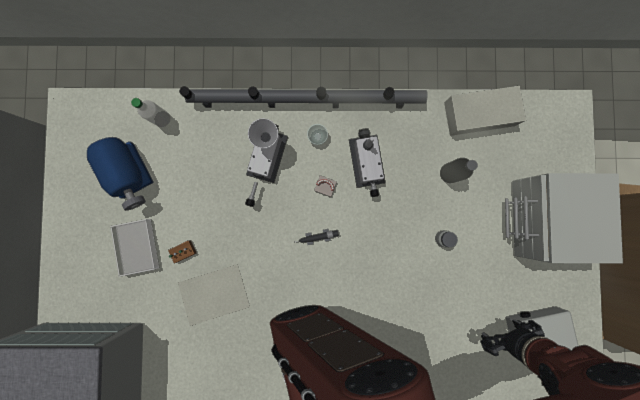

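```bash
cat > h.py <<'E'
from station import *
import numpy as np,cv2
def cloud(c):
    f=200/np.tan(np.radians(c["fovy"])/2); z=c["range_z"]
    v,u=np.mgrid[:400,:640]
    P=np.stack([(u-c["cx"])/f*z,(v-c["cy"])/f*z,z],-1)
    T=np.array(c["world_from_camera"]); W=P@T[:3,:3].T+T[:3,3]; W[z<=0]=np.nan
    return W
E
python3 - <<'E'
from h import *
for n in("top","scene"):
    W=cloud(capture(n)).reshape(-1,3); W=W[~np.isnan(W[:,0])]
    for nm,y0,y1 in(("funnel",.08,.29),("nozzle",-.27,-.06)):
        R=W[(W[:,0]>.5)&(W[:,0]<.9)&(W[:,1]>y0)&(W[:,1]<y1)]
        T=R[(R[:,2]>.079)&(R[:,2]<.091)&(R[:,0]>.58)]
        print(n,nm,"top",len(T),np.median(T[:,2]),cv2.minAreaRect(T[:,:2].astype(np.float32)))
        B=R[(R[:,2]>.005)&(R[:,2]<.015)]
        print(" base",cv2.minAreaRect(B[:,:2].astype(np.float32)))
        K=R[(R[:,2]>.056)&(R[:,2]<.075)&(R[:,0]<.62)]
        print(" knob",len(K),K.mean(0),K[:,2].max(),cv2.minAreaRect(K[:,:2].astype(np.float32)))
        H=R[R[:,2]>.12];print(" high",H.mean(0),H.max(0),H.min(0))
E
```

```text
top funnel top 623 0.08446039325824639 ((0.767043948173523, 0.1843312382698059), (0.09918025881052017, 0.2670883536338806), 88.42958068847656)
 base ((0.6976122856140137, 0.18457883596420288), (0.37662869691848755, 0.2073121815919876), 0.417632132768631)
 knob 126 [0.56543515 0.22506735 0.06301889] 0.07264861574164527 ((0.5739633440971375, 0.21999356150627136), (0.028107110410928726, 0.08127977699041367), 66.96591186523438)
 high [0.75573118 0.17798752 0.15579974] [0.79493403 0.21845099 0.17931838] [0.70633627 0.13071501 0.12038533]
top nozzle top 823 0.08425377362616393 ((0.7570857405662537, -0.16574952006340027), (0.10017301142215729, 0.28903335332870483), 83.61695861816406)
 base ((0.6989175081253052, -0.16567397117614746), (0.20662027597427368, 0.39042332768440247), 89.77044677734375)
 knob 117 [ 0.59303406 -0.17089149  0.06527384] 0.07437402658839787 ((0.5938699245452881, -0.16134808957576752), (0.051881756633520126, 0.05338137224316597), 0.38657429814338684)
 high [ 0.7293048  -0.14857895  0.15852069] [ 0.73686974 -0.14060955  0.18754955] [ 0.72317017 -0.15856374  0.12119461]
s
[... 396 characters left out ...]
108309745789), 74.82197570800781)
 high [0.7392384  0.17772101 0.15584695] [0.79755274 0.21679457 0.18036767] [0.70452117 0.12690393 0.1202475 ]
scene nozzle top 826 0.08641537263738114 ((0.6904309988021851, -0.16033798456192017), (0.1422046422958374, 0.07026445120573044), 9.332544326782227)
 base ((0.6779064536094666, -0.16538551449775696), (0.20864763855934143, 0.3520500063896179), 89.85342407226562)
 knob 87 [ 0.58718786 -0.17801782  0.06635486] 0.07486366422075652 ((0.5872175097465515, -0.17818063497543335), (0.02681715227663517, 0.03581443801522255), 86.33234405517578)
 high [ 0.73944857 -0.15273209  0.15473922] [ 0.74570934 -0.14321637  0.18885109] [ 0.7285889  -0.16264426  0.12006021]
```

```bash
cat >> h.py <<'E'
V={"f":(np.array([.7088,.1837]),np.radians(-15.0)),"n":(np.array([.6905,-.1603]),np.radians(9.33))}
def P(k,lx,z=.036):
    c,a=V[k]; return [c[0]+lx*np.cos(a),c[1]+lx*np.sin(a),z]
def Q(k):
    a=V[k][1]; return [np.cos(a/2),np.sin(a/2),0,0]
def loc(k):
    c,a=V[k]; s=state(); u=np.array([np.cos(a),np.sin(a)])
    return round(float((s["eef_pos"][:2]-c)@u),4), round(float(s["contact_force"][:2]@u),2), np.round(s["contact_force"],1).tolist(), round(s["grip_width"],4), round(s["clock"],2)
E
python3 - <<'E'
from h import *
goto(P("f",-.166,.17),Q("f")); print(loc("f"),state()["joint_positions"])
move_linear(P("f",-.166)); print(loc("f"))
grip(.02,50); print("gripped",loc("f"),state()["gripper_force"])
r=move_linear(P("f",-.120),vel=.04,threshold=30); print(r,loc("f"))
if not r: print(move_linear(P("f",-.104),vel=.02,threshold=25),loc("f"))
c=capture("top");cv2.imwrite("pics/t1.png",cv2.resize(c["pixels"][100:260,220:420,::-1],None,fx=4,fy=4)[:600])
E
```

```text
(-0.1657, 0.03, [0.0, 0.1, -0.4], 0.0856, 4.57) [ 2.68111941e-01  4.58081178e-01 -6.75499397e-02  1.04506598e+00
 -8.00511218e-05 -2.61074522e+00]
(-0.1654, 0.49, [0.4, -0.5, 0.6], 0.0852, 5.61)
gripped (-0.1656, -3.68, [1.3, 19.2, 4.5], 0.0281, 6.17) 49.01071887463331
False (-0.1175, 4.61, [8.5, 13.9, -1.1], 0.0279, 7.47)
True (-0.1097, -2.28, [-1.9, 1.6, 7.0], 0.0278, 8.07)
```

Run:
```python
from h import *
grip(.07); wait(.2); print(loc("f"))
move_linear(P("f",-.11,.17),vel=.2)
goto(P("n",-.11,.17),Q("n")); print(loc("n"))
c=capture("scene");cv2.imwrite("pics/s1.png",cv2.resize(c["pixels"][100:300,200:460,::-1],None,fx=3,fy=3))
W=cloud(c).reshape(-1,3);W=W[~np.isnan(W[:,0])]
for k in "f":
    cc,a=V[k];d=W[:,:2]-cc;lx=d@[np.cos(a),np.sin(a)];ly=d@[-np.sin(a),np.cos(a)]
    m=(abs(ly)<.02)&(lx<-.075)&(lx>-.2)&(W[:,2]>.045)&(W[:,2]<.075)
    print(m.sum(),np.sort(lx[m])[:6],ly[m].min(),ly[m].max(),np.histogram(lx[m],np.arange(-.19,-.07,.01))[0])
```

```text
(-0.11, -0.37, [-0.5, -0.4, -0.7], 0.07, 8.81)
(-0.11, 0.42, [0.5, -0.5, -0.1], 0.0699, 13.93)
60 [-0.11890459 -0.11803552 -0.11801862 -0.11800675 -0.1171364  -0.11660054] -0.012219397176255897 0.015112722810125113 [ 0  0  0  0  0  0  0 19 32  9  0]
```

View pics/s1.png

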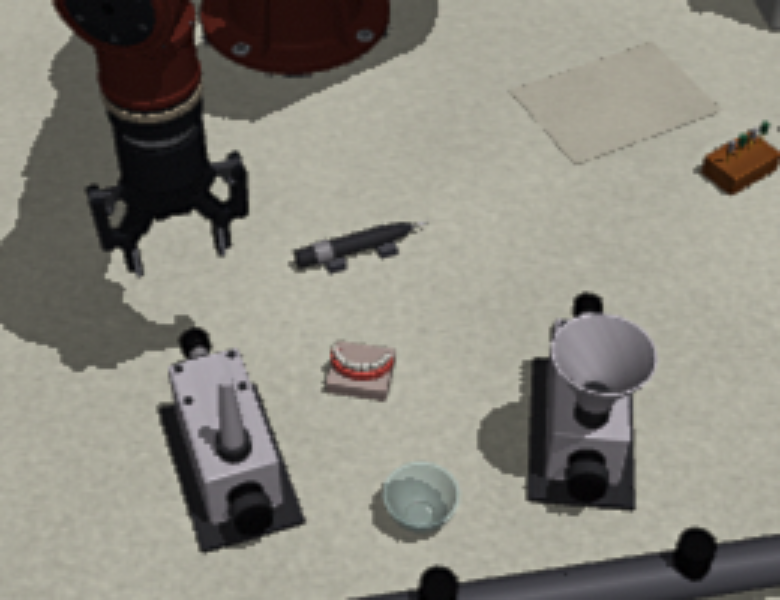

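Run:
```python
from h import *
move_linear(P("n",-.11)); print(loc("n"))
grip(.02,60); print("gripped",loc("n"))
move_linear(P("n",-.117),vel=.03); wait(.1); print(loc("n"))
x=-.117; neg=False
while x>-.160:
    x-=.0015; move_linear(P("n",x),vel=.01); wait(.05)
    l=loc("n"); print(round(-.11-x,4),l[0],l[1],l[2],l[4])
    if l[1]<-3: neg=True
    if neg and l[1]>4: print("flip"); break
    if l[4]>40: break
```

```text
(-0.1094, 0.28, [0.3, 0.0, 0.5], 0.0698, 15.03)
gripped (-0.1096, -0.52, [-2.4, 11.1, 10.8], 0.0275, 15.49)
(-0.1151, 5.52, [3.5, 12.7, 6.4], 0.0277, 15.97)
0.0085 -0.1164 6.04 [4.0, 12.7, 5.8] 16.32
0.01 -0.1179 6.98 [4.7, 14.3, 6.0] 16.68
0.0115 -0.1194 6.79 [4.7, 13.4, 6.2] 17.02
0.013 -0.1209 6.81 [4.6, 14.2, 5.3] 17.38
0.0145 -0.1224 7.01 [4.9, 13.4, 6.6] 17.73
0.016 -0.1239 6.67 [4.5, 13.5, 6.5] 18.07
0.0175 -0.1254 6.77 [4.6, 13.8, 5.9] 18.43
0.019 -0.1269 8.67 [6.5, 13.8, 6.2] 18.77
0.0205 -0.1284 6.74 [4.5, 14.1, 5.8] 19.12
0.022 -0.1299 7.51 [5.4, 13.3, 6.4] 19.48
0.0235 -0.1314 6.72 [4.5, 14.3, 5.7] 19.82
0.025 -0.1329 7.04 [4.9, 13.8, 6.5] 20.18
0.0265 -0.1344 6.47 [4.2, 14.3, 6.1] 20.52
0.028 -0.1362 5.35 [3.1, 14.0, 7.9] 20.88
0.0295 -0.1384 2.59 [0.5, 13.1, 10.2] 21.23
0.031 -0.1408 -0.25 [-2.1, 11.4, 12.3] 21.57
0.0325 -0.1432 -4.53 [-6.3, 10.6, 16.1] 21.93
0.034 -0.1452 -6.69 [-8.5, 10.7, 16.9] 22.27
0.0355 -0.146 -3.9 [-5.7, 10.7, 14.8] 22.62
0.037 -0.1465 0.8 [-1.4, 13.6, 11.6] 22.98
0.0385 -0.1469 5.85 [3.6, 14.1, 8.8] 23.32
flip
```

Run:
```python
from h import *
move_linear(P("n",-.1468),vel=.01); wait(.1); print(loc("n"))
grip(.06); wait(.3); print(loc("n"))
move_linear(P("n",-.1468,.17),vel=.2)
goto(P("n",-.26,.22),Q("n")); wait(.5); print(loc("n"))
for n in("scene","top"):
  c=capture(n)
  W=cloud(c).reshape(-1,3);W=W[~np.isnan(W[:,0])]
  for k in "fn":
    cc,a=V[k];d=W[:,:2]-cc;lx=d@[np.cos(a),np.sin(a)];ly=d@[-np.sin(a),np.cos(a)]
    m=(abs(ly)<.02)&(lx<-.075)&(lx>-.2)&(W[:,2]>.062)&(W[:,2]<.075)
    print(n,k,m.sum(),np.sort(lx[m])[:3],np.sort(lx[m])[-3:])
  if n=="scene":cv2.imwrite("pics/s2.png",cv2.resize(c["pixels"][100:300,200:460,::-1],None,fx=3,fy=3))
```

```text
(-0.1464, 0.12, [-1.8, 11.7, 11.6], 0.0273, 23.74)
(-0.1468, 0.12, [0.0, 0.7, 0.8], 0.0603, 24.46)
(-0.2598, -0.27, [-0.2, -0.3, 0.4], 0.0602, 26.34)
scene f 52 [-0.12164157 -0.11962213 -0.11891185] [-0.09697892 -0.09666414 -0.09640799]
scene n 79 [-0.15996795 -0.15724334 -0.15653176] [-0.09377283 -0.09206338 -0.09104255]
top f 70 [-0.12434064 -0.12365843 -0.12296918] [-0.07656773 -0.07563663 -0.0755437 ]
top n 82 [-0.16043161 -0.15998466 -0.15939366] [-0.07570333 -0.07542308 -0.07509177]
```

View pics/s2.png

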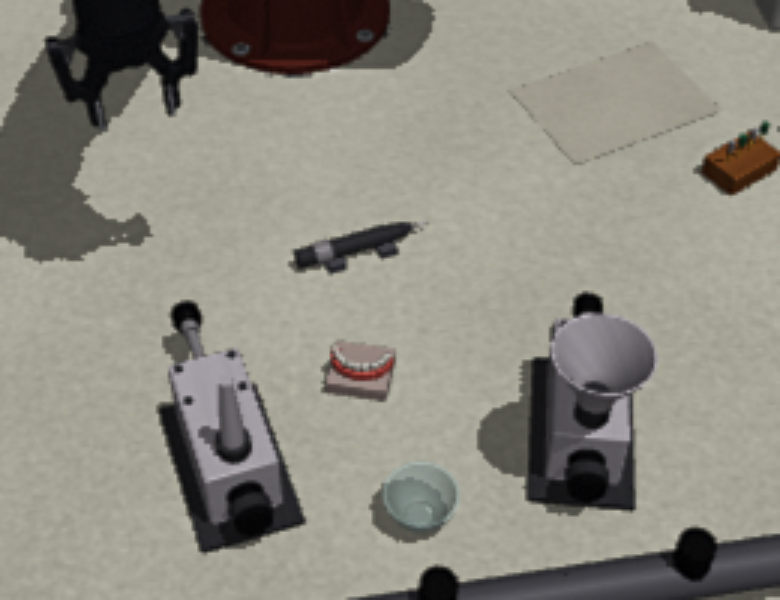

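The picture shows the nozzle knob (185,315) standing part-way out at about 37 mm after release. The funnel knob (587,305) is home and the other things haven't moved.

```bash
python3 -c "
from station import *
print(finish_job())"
```

```text
the job is handed in; nothing more can be done
None
```

The funnel valve's knob is fully home, and the nozzle valve's knob then went to its half-way click, about 37 mm out, and stayed there after release. I handed the job in at about 26 s with the arm clear and nothing else moved.

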